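Turn a stone plate over against a stop edge

TASK

Turn the green stone plate over so that its pale raw back faces up for marking: without picking it up, push it with the fingertips against the front edge of the raised board until it tips up on that edge and falls over to lie face down on the board. Leave the blue plate and everything else on the bench where it is.

Things in the scene. Friction and masses are not known exactly. Their poses are not given: they have to be found in the camera images.
- green_plate: the green stone plate, 90 mm (its x) by 110 mm (its y) by 18 mm, 0.23 to 0.45 kg, flat on the bench in front of the board, 10 to 55 mm short of it and up to 0.15 rad out of line with its front edge. Polished green face up at the start, pale raw back underneath, stepped in 10 mm all round over its lower 12 mm. Origin at the centre of the pale back; z points out of the green face (up at the start, down when turned over); x points towards the board at the start
- blue_plate: a blue stone plate of the same size (90 x 110 x 18 mm), beside the green one in front of the same board, either left or right of it, 50 mm or so between them; must be left alone. Origin at the centre of its underside
- board: the raised turning board fixed to the bench, wood with a black rubber top and an aluminium front edge: 170 mm deep (its x, pointing away from the robot, at right angles to its front edge), 360 mm wide (its y), top 9 mm above the bench. Origin at the centre of its underside
- stop_edge (a point): the middle of the board's front top edge, the edge nearest the robot: 9 mm above the bench; the front face drops straight from it to the bench and stops the plate's stepped-in back, while the plate's rim passes 10 mm over the board. Axes as the board's: x away from the robot over the board, y along the edge, z up
- green_far (a point): middle of the green plate's end face that is nearest the board at the start, 15 mm above the pale back (45 mm along the plate's x)
- green_near (a point): middle of the green plate's end face that is nearest the robot at the start, 15 mm above the back (45 mm along the plate's -x). This edge (12 to 18 mm above the bench) overhangs by 10 mm, is square and not slippery: with the far end against the stop, a fingertip that reaches below its lower corner and presses on it with about 15 N lifts it as it rises; the plate turns about its far rim on the board. Ease off once it is half way up, or it slides on over the board
- marker: white marker pen, 144 mm long, 14 mm thick, lying on the bench; origin under its middle
- tin: orange tin, 68 mm across, 85 mm high; origin under its centre
- mallet: small hammer lying on the bench beside the board; origin on the underside of its handle
- bangle: green stone bangle lying flat, 68 mm across, 12 mm high; origin under its centre
- sanding_block: wooden sanding block, 50 x 30 x 25 mm; origin under its centre
Not all that is in view belongs to the job. There is more than one size of the green_plate; the job needs the middle-sized.

How it is judged:
By the outcome, as a careful person would: the job done as asked, in the order asked, and still so for the second after the job is handed in, with the robot touching nothing.
It also fails if it takes over 53 s, if anything falls off the work surface, if the arm or the gripper's body presses on something with over 40 N, if the wrist force passes 120 N, or if a joint passes its speed limit or range.

ROBOT

A 6-joint arm with a two-finger parallel gripper is mounted at the origin on the work surface. World frame = base frame: x ahead of the robot, y to its left, z up, the work surface at z = 0. Lengths are in m, angles in degrees, forces in N, time in s.
With the tool pointing down it reaches from about 0.3 to 0.775 m from the base axis. Payload 14.6 kg.
Tool frame: the origin (TCP) lies midway between the tips of the shut fingers; the grasp point (between the pads) lies 19 mm behind it; z points along the fingers, y is the direction in which the jaws open and shut (so a half turn about z gives the same grasp; the last joint's range is limited). The gripper opens to 85 mm and grips with 20 to 120 N. Pads are 22 mm wide; open, the fingers measure 114 mm over their backs; the gripper's body (76 mm by 85 mm) begins 54 mm behind the grasp point. The pads swing forward as they close: fully open they stand 13 mm farther back than shut.
Start: joints at [-80.764, 17.183, 87.147, -0, 75.671, -3.816], TCP at [0.124, -0.536, 0.194] pointing down, gripper open.
Joint ranges: [-173.82, 173.82], [-45.26, 126.66], [13.44, 144.39], [-59.66, 239.66], [0, 175.72], [-146.38, 146.38]. Speed limits (degrees/s): [127.2, 127.2, 147.25, 180, 180, 180].

INTERFACE

Orientations are given as a 3x3 rotation matrix whose columns are the frame's x, y, z axes.
In Python, from workcell import r gives the robot as it stands.
- The arm moves only by the tool arm_command, never from a script. Its argument "steps" is a list of rows, each a list of 3 entries, a list of its own where there are three numbers: the closure, from 0 (fully open) to 1 (shut), then the shift along the tool's x, y, z in m, then the turn about the tool's z in degrees. In form: [[grip, [dx, dy, dz], yaw], ...]. A call has 1 to 20 rows; each row is the pose to reach, as a shift and turn from the pose measured when the call began, along the tool's axes at that moment; what a row does not reach only later rows make up. A row lasts 1/12 s, in which the tool goes at most 41.7 mm and 7.16 degrees, less where a joint would pass 70% of its speed; a pose out of reach is approached as far as the arm can. A call with a gripper value outside its range is refused whole. The fingers move at their own pace and stop on an object; "newtons" is the grip in N (left out, the last holds). Time passes only in rows, so rows that repeat a pose let the fingers close. It gives the time, the measured TCP pose, the force and the opening at its end, in the units of the state.
- r.observe(): the state, without advancing time (a new reading comes with each control period).
- r.snapshot(name): name is "scene" or "top" or "wrist"; returns a dict with "color" (384x512x3 uint8, blue, green, red), "camera_matrix" (3x3 intrinsics, pixels), "dist" ([k1, k2, p1, p2, k3] as OpenCV has them; the pictures are not rectified), "R" (3x3) and "t" (3): a world point X has camera coordinates R X + t. Camera axes: x right, y down, z forward; pixel columns grow to the right and rows downward; lengths in m; the calibration is good to about 2 mm. A picture is of the moment at which its call begins. There is no depth.
- r.close_job(): hands the job in, once; it reports no verdict.
The state is a dict: "time": time; "joint_pos": joint angles; "joint_vel": joint speeds; "effort": joint torques, N m; "tcp_pos": TCP position; "tcp_rot": TCP orientation; "wrist_force": force on the tool from outside, world axes, zero at the start; "moment": the same for the moment, N m; "gripper_width": opening from 0.0 (shut) to 1.0 (fully open).
Only numpy, scipy, OpenCV 4.12 (cv2) and the standard library are available. Lean on these libraries where they do the work, as an engineer would, in place of code of your own. Each camera call takes 0.05 s, during which the arm holds its last target. There are 200 camera calls.

## Working session

There is one attempt and no reset: what is moved stays moved. The work goes in short steps, Python scripts to look and compute and a tool call to move; the robot and the scene stay as the last step left them, time stands still between calls to the robot, and variables do not carry over. Pictures are saved under pics/ and viewed, about 8 in all and at most 12, crops included, and the job is handed in when it is done.

Besides the shell and the picture viewer there is one more tool, called after ">>>" as name(argument=value, ...), one argument or row to a line, values as JSON. arm_command: Moves the arm, as the interface text tells. Its arguments: {"type":"object","properties":{"steps":{"type":"array","items":{"type":"array"}},"newtons":{"type":"number"}},"required":["steps"]}

```bash
mkdir -p pics; cat > h.py <<'E'
import numpy as np,cv2
from workcell import r
def snap(n,f):
    s=r.snapshot(n); cv2.imwrite('pics/'+f,s['color']); return s
def ray(s,px,z):
    K=np.array(s['camera_matrix']);R=np.array(s['R']);t=np.array(s['t'])
    u=cv2.undistortPoints(np.array(px,float).reshape(-1,1,2),K,np.array(s['dist'])).reshape(-1,2)
    d=np.c_[u,np.ones(len(u))]@R; c=-R.T@t
    return c+d*((z-c[2])/d[:,2])[:,None]
def proj(s,X):
    R=np.array(s['R']);t=np.array(s['t'])
    return cv2.projectPoints(np.array(X,float).reshape(-1,1,3),cv2.Rodrigues(R)[0],t,np.array(s['camera_matrix']),np.array(s['dist']))[0].reshape(-1,2)
E
python3 - <<'E'
from h import *
import pickle
a=snap('top','top0.png');b=snap('scene','scene0.png')
pickle.dump((a,b),open('s0.pkl','wb'))
cv2.imwrite('pics/both.png',cv2.resize(np.vstack([a['color'],b['color']]),(400,600)))
cv2.imwrite('pics/top0b.png',cv2.resize(a['color'],(800,600)))
print(r.observe())
E
```

```text
{'time': 0.1, 'joint_pos': array([-8.07628358e+01,  1.72120831e+01,  8.71762251e+01,  1.50522375e-03,
        7.56707867e+01, -3.81560151e+00]), 'joint_vel': array([-0.02327953, -0.06629237, -0.1005772 , -0.0147214 ,  0.02605109,
        0.03873171]), 'effort': array([ 2.23309507e-04, -5.44376779e+01, -3.62368977e+01, -1.34014203e-04,
        3.02203822e-03,  1.89130695e-06]), 'tcp_pos': array([ 0.12418393, -0.53554444,  0.19318537]), 'tcp_rot': array([[ 9.74163964e-01,  2.25841871e-01, -1.40438155e-04],
       [ 2.25841895e-01, -9.74163433e-01,  1.02211146e-03],
       [ 9.40258487e-05, -1.02742097e-03, -9.99999468e-01]]), 'wrist_force': array([ 1.08324175,  0.5702918 , -0.3226327 ]), 'moment': array([-0.01991242, -0.03772364,  0.00813532]), 'gripper_width': 1.0009363983158424}
```

View pics/top0b.png

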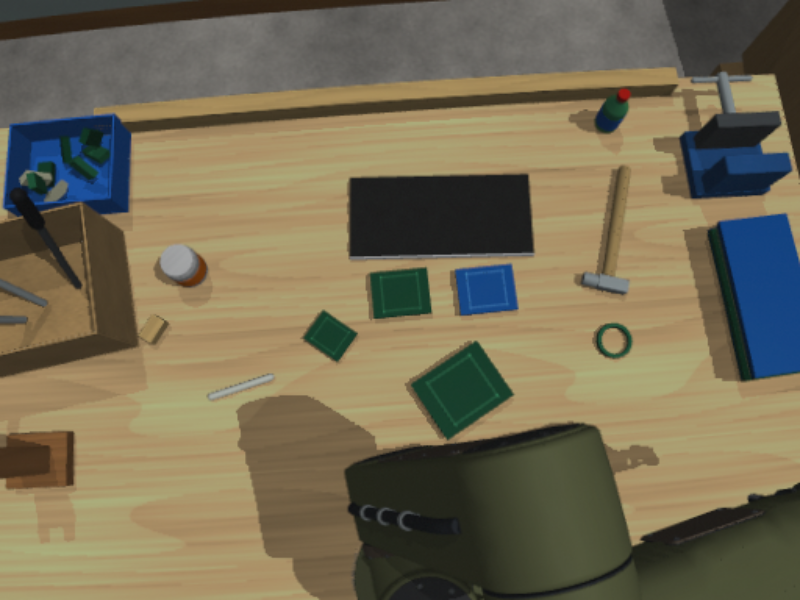

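View pics/scene0.png

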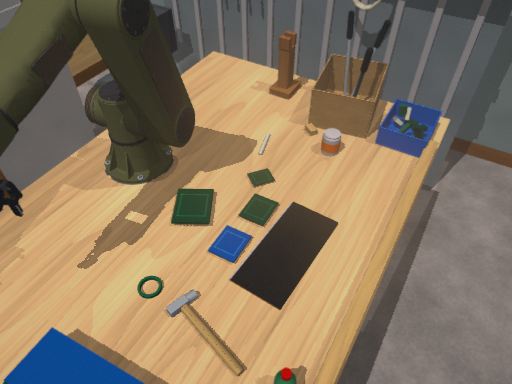

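The top view (800x600) shows three green plates: small (330,335), middle (400,293) and large (462,390). The bangle (613,340) and a tray of green scraps are also green. The middle-sized plate at (400,293), in front of the board beside the blue one, fits the description. I'll measure it.

```bash
cat > meas.py <<'E'
from h import *
def quad(s,mask,seed,z):
    n,l,st,c=cv2.connectedComponentsWithStats(mask.astype(np.uint8))
    k=np.argmin([np.hypot(*(c[i]-seed)) if st[i,4]>60 else 1e9 for i in range(1,n)])+1
    ys,xs=np.where(l==k)
    P=ray(s,np.c_[xs,ys],z)
    rc=cv2.minAreaRect((P[:,:2]*1000).astype(np.float32))
    return rc,cv2.boxPoints(rc)
E
python3 - <<'E'
from meas import *
import pickle
a,b=pickle.load(open('s0.pkl','rb'))
for s,nm,sg,sb,sk in((a,'top',(256,187),(311,185),(282,138)),(b,'scene',(259,209),(230,243),(285,253))):
    im=s['color'].astype(int);B,G,R=im[...,0],im[...,1],im[...,2]
    print(nm,'cam',-np.array(s['R']).T@s['t'])
    m={'green':((G>B*1.15)&(G>R*1.5)&(G>30),sg,.018),'blue':((B>G*1.4)&(B>R*1.6)&(B>80),sb,.018),'board':((im.max(2)<60)&(abs(G-R)<14)&(abs(B-R)<14),sk,.009)}
    for k,(mm,sd,z) in m.items():
        rc,bx=quad(s,mm,np.array(sd),z); print(k,np.round(rc[0],1),np.round(rc[1],1),round(rc[2],2),np.round(bx,0).tolist())
cv2.imwrite('pics/crop.png',cv2.resize(a['color'][100:215,215:350],None,fx=5,fy=5,interpolation=cv2.INTER_CUBIC))
E
```

```text
top cam [0.263282   0.01314554 1.18012581]
green [517.1   4.6] [ 86.8 107.6] 1.53 [[472.0, 57.0], [475.0, -50.0], [562.0, -48.0], [559.0, 60.0]]
blue [ 512.5 -159.7] [ 88.6 109.6] 1.64 [[467.0, -106.0], [470.0, -216.0], [558.0, -213.0], [555.0, -104.0]]
board [671.9 -86. ] [356.1 162.8] 87.09 [[582.0, -260.0], [744.0, -268.0], [762.0, 88.0], [600.0, 96.0]]
scene cam [ 0.95550035 -0.75048085  1.00274847]
green [320.8 -94.8] [116.3 146.8] 30.3 [[234.0, -61.0], [308.0, -188.0], [408.0, -129.0], [334.0, -2.0]]
blue [ 512.7 -162.5] [ 89.7 111.2] 1.72 [[466.0, -108.0], [470.0, -219.0], [559.0, -217.0], [556.0, -106.0]]
board [ 668.3 -155. ] [225.2 162.7] 86.87 [[581.0, -263.0], [743.0, -272.0], [756.0, -47.0], [593.0, -38.0]]
```

View pics/crop.png

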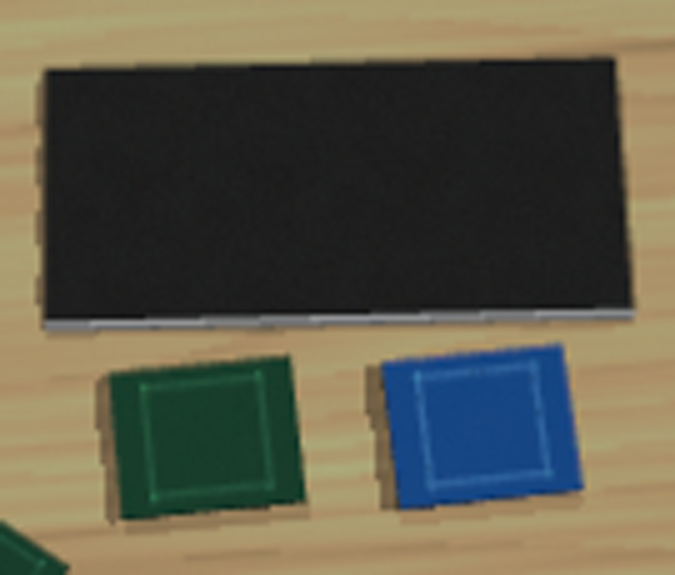

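The crop shows the middle-sized green plate at left and the blue plate at right, with a gap of about 47 mm. The board's aluminium edge lies just ahead of both. The green plate measures about 90x110 mm, so the choice holds. Its centre is (0.517, 0.005) with yaw +1.5°, and the board yaw is -2.9°. I'll move to behind its near edge, half-shut, aligned with the board.

>>> arm_command(
  steps=[
    [0.5,[0.43,-0.459,0],16],
    [0.5,[0.43,-0.459,0],16],
    [0.5,[0.43,-0.459,0],16],
    [0.5,[0.43,-0.459,0],16],
    [0.5,[0.43,-0.459,0],16],
    [0.5,[0.43,-0.459,0],16],
    [0.5,[0.43,-0.459,0],16],
    [0.5,[0.43,-0.459,0],16],
    [0.5,[0.43,-0.459,0],16],
    [0.5,[0.43,-0.459,0],16],
    [0.5,[0.43,-0.459,0],16],
    [0.5,[0.43,-0.459,0],16],
    [0.5,[0.43,-0.459,0],16],
    [0.5,[0.43,-0.459,0],16],
    [0.5,[0.43,-0.459,0.04],16],
    [0.5,[0.43,-0.459,0.08],16],
    [0.5,[0.43,-0.459,0.12],16],
    [0.5,[0.43,-0.459,0.15],16],
    [0.5,[0.43,-0.459,0.15],16],
    [0.5,[0.43,-0.459,0.15],16],
  ],
  newtons=40,
)

```text
time: 1.77
tcp_pos: [0.4385, 0.0089, 0.0433]
tcp_rot: [[0.999, -0.051, -0.004], [-0.051, -0.999, 0.001], [-0.004, -0.001, -1.0]]
wrist_force: [0.5, -0.5, -0.0]
gripper_width: 0.5
```

>>> arm_command(
  steps=[
    [0.5,[0,0,0.015],0],
    [0.5,[0,0,0.03],0],
    [0.5,[0,0,0.036],0],
    [0.5,[0,0,0.038],0],
    [0.5,[0,0,0.04],0],
    [0.5,[0,0,0.04],0],
  ],
)

```text
time: 2.27
tcp_pos: [0.4391, 0.0088, 0.0044]
tcp_rot: [[0.999, -0.052, -0.002], [-0.052, -0.999, 0.001], [-0.002, -0.001, -1.0]]
wrist_force: [0.5, 0.4, 0.1]
gripper_width: 0.497
```

```bash
python3 - <<'E'
from h import *
s=snap('wrist','w1.png'); o=r.observe(); print(o['tcp_pos'],o['wrist_force'])
a=snap('top','t1.png')
cv2.imwrite('pics/c1.png',np.hstack([cv2.resize(s['color'],(400,300)),cv2.resize(a['color'][100:220,200:360],(400,300))]))
E
```

```text
[0.43897695 0.00885092 0.00436144] [ 0.68801619 -0.65931793  0.46578214]
```

View pics/c1.png

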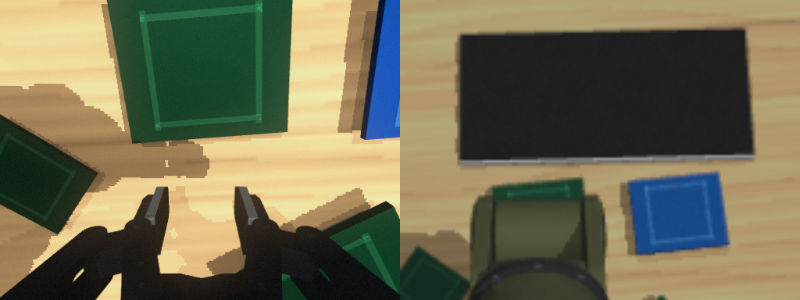

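The wrist view shows the fingers at (160,190) and (240,190), centred on the near edge, with both fingertips short of it. There is no bench contact yet. I'll push it towards the stop.

>>> arm_command(
  steps=[
    [0.5,[0.008,0,0.003],0],
    [0.5,[0.016,0,0.003],0],
    [0.5,[0.022,0,0.003],0],
    [0.5,[0.027,0,0.003],0],
    [0.5,[0.032,0,0.003],0],
    [0.5,[0.037,0,0.003],0],
    [0.5,[0.042,0,0.003],0],
    [0.5,[0.047,0,0.003],0],
    [0.5,[0.05,0,0.003],0],
    [0.5,[0.05,0,0.003],0],
  ],
)

```text
time: 3.2
tcp_pos: [0.4894, 0.0063, 0.0011]
tcp_rot: [[0.999, -0.051, -0.002], [-0.051, -0.999, 0.001], [-0.002, -0.001, -1.0]]
wrist_force: [-0.4, 0.1, 1.0]
gripper_width: 0.502
```

```bash
python3 - <<'E'
from h import *
s=snap('wrist','w2.png'); o=r.observe(); print(o['tcp_pos'],o['wrist_force'])
E
```

```text
[0.48890256 0.00631076 0.00097435] [-0.07833451 -0.43526894 -0.25555531]
```

View pics/w2.png

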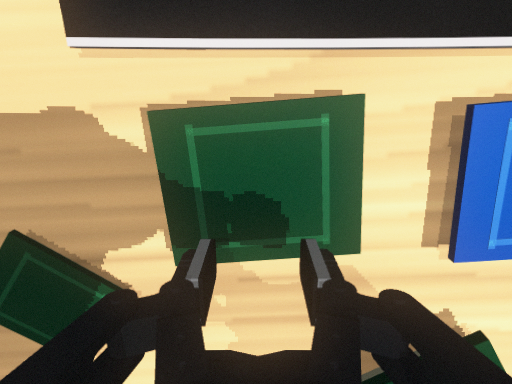

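The wrist view shows the fingertips at (208,240) and (310,240), and the plate's near edge at row ~260. The board's edge is at row 45. I need to check whether the fingers are behind the plate or over it.

```bash
python3 - <<'E'
from meas import *
s=r.snapshot('wrist'); o=r.observe(); T=o['tcp_pos'];M=o['tcp_rot']
print('cam',-np.array(s['R']).T@s['t'])
for dz in(0,-.006,-.013,-.02):
  print(dz,np.round(proj(s,[T+M@np.array([x,y,dz]) for x in(-.011,.011) for y in(-.021,.021)]),0).tolist())
im=s['color'].astype(int);B,G,R=im[...,0],im[...,1],im[...,2]
px=[(148,110),(365,94),(361,253),(175,263)]
print(np.round(ray(s,px,.018)*1000,1).tolist())
print('edge top',np.round(ray(s,[(68,38),(511,38)],.009)*1000,1).tolist(),'bottom',np.round(ray(s,[(68,47),(511,47)],.009)*1000,1).tolist())
a=r.snapshot('top');im=a['color'].astype(int);B,G,R=im[...,0],im[...,1],im[...,2]
E
```

```text
cam [0.56898244 0.00199461 0.17979621]
0 [[225.0, 240.0], [291.0, 240.0], [223.0, 208.0], [292.0, 208.0]]
-0.006 [[224.0, 245.0], [292.0, 245.0], [222.0, 212.0], [293.0, 212.0]]
-0.013 [[222.0, 250.0], [293.0, 250.0], [221.0, 216.0], [294.0, 216.0]]
-0.02 [[221.0, 256.0], [294.0, 256.0], [220.0, 221.0], [295.0, 221.0]]
[[561.7, 57.6, 18.0], [563.8, -50.7, 18.0], [475.2, -53.3, 18.0], [474.1, 55.8, 18.0]]
edge top [[597.1, 94.0, 9.0], [585.4, -122.7, 9.0]] bottom [[593.1, 95.0, 9.0], [581.4, -123.5, 9.0]]
```

The plate has not moved, and the fingertips are evidently above it: half open, they stand farther back than I assumed. I'll back off, shut the fingers so the tips are at the TCP, and check.

>>> arm_command(
  steps=[
    [0.5,[0,0,-0.02],0],
    [0.5,[-0.03,0,-0.03],0],
    [1,[-0.055,0,-0.03],0],
    [1,[-0.055,0,-0.03],0],
    [1,[-0.055,0,-0.03],0],
    [1,[-0.055,0,-0.03],0],
    [1,[-0.055,0,-0.03],0],
    [1,[-0.055,0,-0.03],0],
    [1,[-0.055,0,-0.03],0],
    [1,[-0.055,0,-0.03],0],
  ],
)

```text
time: 4.18
tcp_pos: [0.4339, 0.0091, 0.031]
tcp_rot: [[0.999, -0.051, -0.003], [-0.051, -0.999, 0.001], [-0.003, -0.001, -1.0]]
wrist_force: [0.6, 0.5, 1.2]
gripper_width: -0.003
```

```bash
python3 - <<'E'
from meas import *
s=snap('wrist','w3.png'); o=r.observe(); T=o['tcp_pos'];M=o['tcp_rot']
print(T,o['gripper_width'],o['wrist_force'])
for dz in(0,-.006,-.013,-.02):
  print(dz,np.round(proj(s,[T+M@np.array([x,y,dz]) for x in(-.011,.011) for y in(-.01,.01)]),0).tolist())
E
```

```text
[0.4338661  0.00911477 0.03102217] -0.00025926215388773346 [ 1.78367212  0.11993426 -0.07840135]
0 [[242.0, 240.0], [273.0, 240.0], [241.0, 208.0], [274.0, 208.0]]
-0.006 [[241.0, 245.0], [274.0, 245.0], [241.0, 211.0], [274.0, 211.0]]
-0.013 [[241.0, 250.0], [274.0, 250.0], [240.0, 216.0], [275.0, 216.0]]
-0.02 [[240.0, 256.0], [275.0, 256.0], [239.0, 221.0], [276.0, 221.0]]
```

View pics/w3.png

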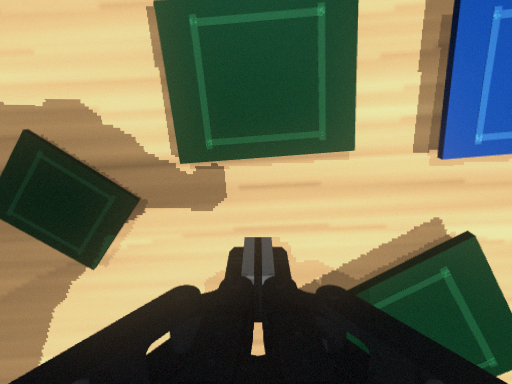

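The shut tips appear at (258,238), but the model puts the TCP at row ~224. The real tips therefore seem about 20 mm higher than the TCP, so I'll probe the bench behind the plate for contact.

>>> arm_command(
  steps=[
    [1,[0,0,0.012],0],
    [1,[0,0,0.022],0],
    [1,[0,0,0.026],0],
    [1,[0,0,0.029],0],
    [1,[0,0,0.031],0],
    [1,[0,0,0.031],0],
  ],
)

```text
time: 4.73
tcp_pos: [0.4337, 0.0091, -0.0002]
tcp_rot: [[0.999, -0.051, -0.004], [-0.051, -0.999, 0.001], [-0.004, -0.001, -1.0]]
wrist_force: [0.0, 0.0, -0.2]
gripper_width: 0.001
```

>>> arm_command(
  steps=[
    [1,[0,0,0.002],0],
    [1,[0,0,0.004],0],
    [1,[0,0,0.005],0],
    [1,[0,0,0.005],0],
  ],
)

```text
time: 5.07
tcp_pos: [0.4336, 0.0092, -0.0053]
tcp_rot: [[0.999, -0.051, -0.004], [-0.051, -0.999, 0.001], [-0.004, -0.001, -1.0]]
wrist_force: [-0.5, 0.6, 0.0]
gripper_width: 0.004
```

```bash
python3 - <<'E'
from meas import *
s=snap('wrist','w4.png'); b=snap('scene','s4.png')
o=r.observe(); T=o['tcp_pos'];p=proj(b,[T])[0];print(T,o['wrist_force'],p)
x,y=p.astype(int)
c=b['color'][y-50:y+40,x-60:x+60]
cv2.imwrite('pics/c4.png',np.hstack([cv2.resize(c,(400,300),interpolation=cv2.INTER_CUBIC),cv2.resize(s['color'],(400,300))]))
E
```

```text
[ 0.43369366  0.00916886 -0.00513679] [-1.03624714 -0.4374163  -0.25539623] [238.09513914 202.2762651 ]
```

View pics/c4.png

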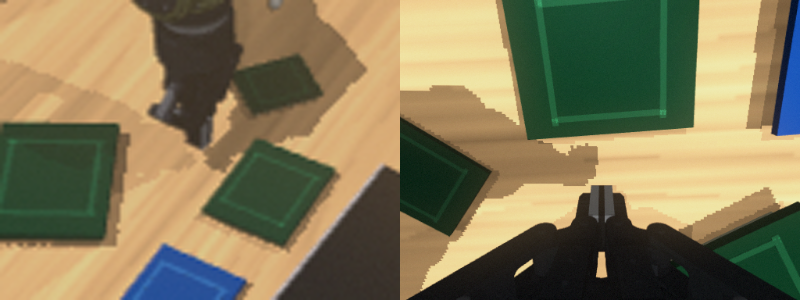

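There is no contact even at TCP z = -5 mm. The scene crop shows the tip roughly 13-18 mm above where the TCP is reported. I'll keep probing.

>>> arm_command(
  steps=[
    [1,[0,0,0.002],0],
    [1,[0,0,0.004],0],
    [1,[0,0,0.005],0],
    [1,[0,0,0.006],0],
    [1,[0,0,0.006],0],
  ],
)

```text
time: 5.58
tcp_pos: [0.4335, 0.0092, -0.0114]
tcp_rot: [[0.999, -0.051, -0.004], [-0.051, -0.999, 0.001], [-0.004, -0.001, -1.0]]
wrist_force: [-0.2, 0.3, -0.5]
gripper_width: -0.002
```

>>> arm_command(
  steps=[
    [1,[0,0,0.001],0],
    [1,[0,0,0.002],0],
    [1,[0,0,0.003],0],
    [1,[0,0,0.003],0],
  ],
)

```text
time: 5.92
tcp_pos: [0.4334, 0.0092, -0.0146]
tcp_rot: [[0.999, -0.051, -0.004], [-0.051, -0.999, 0.001], [-0.004, -0.001, -1.0]]
wrist_force: [-0.7, -0.2, 0.0]
gripper_width: -0.002
```

>>> arm_command(
  steps=[
    [1,[0,0,0.001],0],
    [1,[0,0,0.002],0],
    [1,[0,0,0.003],0],
    [1,[0,0,0.003],0],
  ],
)

```text
time: 6.25
tcp_pos: [0.4333, 0.0092, -0.0178]
tcp_rot: [[0.999, -0.051, -0.005], [-0.051, -0.999, 0.001], [-0.005, -0.001, -1.0]]
wrist_force: [0.7, 0.4, 0.3]
gripper_width: 0.001
```

>>> arm_command(
  steps=[
    [1,[0,0,0.001],0],
    [1,[0,0,0.002],0],
    [1,[0,0,0.002],0],
  ],
)

```text
time: 6.5
tcp_pos: [0.4332, 0.0092, -0.0199]
tcp_rot: [[0.999, -0.051, -0.005], [-0.051, -0.999, 0.001], [-0.005, -0.001, -1.0]]
wrist_force: [0.9, -0.3, 0.1]
gripper_width: -0.001
```

```bash
python3 - <<'E'
from meas import *
s=snap('wrist','w5.png'); b=snap('scene','s5.png')
o=r.observe(); T=o['tcp_pos']
c=b['color'][165:225,200:280]; w=s['color'][200:290,200:320]
cv2.imwrite('pics/c5.png',np.hstack([cv2.resize(c,(400,300),interpolation=cv2.INTER_CUBIC),cv2.resize(w,(400,300),interpolation=cv2.INTER_CUBIC)]))
for h in(0,.01,.02,.03): print(h,proj(b,[[T[0],T[1],h]]).round(1),proj(s,[[T[0],T[1],h],[T[0]+.011,T[1],h]]).round(0).tolist())
E
```

```text
0 [[237.9 201.2]] [[258.0, 239.0], [257.0, 221.0]]
0.01 [[237.8 199.2]] [[258.0, 247.0], [256.0, 228.0]]
0.02 [[237.7 197.2]] [[257.0, 257.0], [256.0, 237.0]]
0.03 [[237.6 195.1]] [[257.0, 268.0], [256.0, 247.0]]
```

View pics/c5.png

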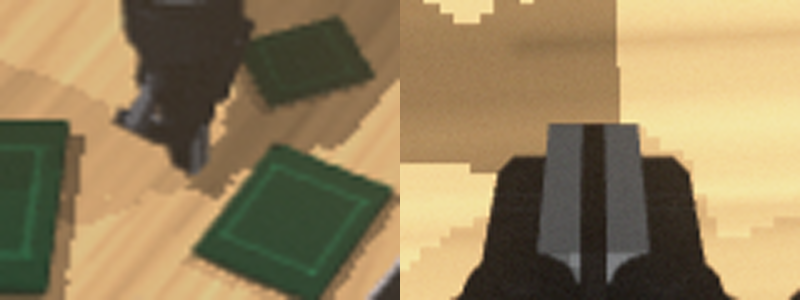

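Both views still show daylight under the tip, which is about 10 mm above the bench. I'll keep probing.

>>> arm_command(
  steps=[
    [1,[0,0,0.001],0],
    [1,[0,0,0.002],0],
    [1,[0,0,0.003],0],
    [1,[0,0,0.004],0],
    [1,[0,0,0.004],0],
  ],
)

```text
time: 7.02
tcp_pos: [0.4331, 0.0092, -0.024]
tcp_rot: [[0.999, -0.051, -0.005], [-0.051, -0.999, 0.001], [-0.005, -0.001, -1.0]]
wrist_force: [-0.8, -0.4, -0.7]
gripper_width: -0.001
```

>>> arm_command(
  steps=[
    [1,[0,0,0.001],0],
    [1,[0,0,0.002],0],
    [1,[0,0,0.003],0],
    [1,[0,0,0.003],0],
  ],
)

```text
time: 7.35
tcp_pos: [0.433, 0.0092, -0.0272]
tcp_rot: [[0.999, -0.051, -0.005], [-0.051, -0.999, 0.001], [-0.005, -0.001, -1.0]]
wrist_force: [0.8, -0.2, -0.0]
gripper_width: -0.001
```

>>> arm_command(
  steps=[
    [1,[0,0,0.001],0],
    [1,[0,0,0.002],0],
    [1,[0,0,0.003],0],
    [1,[0,0,0.003],0],
  ],
)

```text
time: 7.68
tcp_pos: [0.4329, 0.0092, -0.0304]
tcp_rot: [[0.999, -0.051, -0.005], [-0.051, -0.999, 0.001], [-0.005, -0.001, -1.0]]
wrist_force: [-0.5, -0.6, 0.5]
gripper_width: 0.0
```

>>> arm_command(
  steps=[
    [1,[0,0,0.001],0],
    [1,[0,0,0.002],0],
    [1,[0,0,0.003],0],
    [1,[0,0,0.003],0],
  ],
)

```text
time: 8.02
tcp_pos: [0.4328, 0.0092, -0.0336]
tcp_rot: [[0.999, -0.051, -0.006], [-0.051, -0.999, 0.001], [-0.006, -0.001, -1.0]]
wrist_force: [-0.5, 0.8, 0.4]
gripper_width: 0.006
```

```bash
python3 - <<'E'
from meas import *
s=snap('wrist','w6.png'); b=snap('scene','s6.png')
o=r.observe(); T=o['tcp_pos'];print(T,o['joint_pos'],o['effort'])
c=b['color'][165:225,200:280]; w=s['color'][200:290,200:320]
cv2.imwrite('pics/c6.png',np.hstack([cv2.resize(c,(400,300),interpolation=cv2.INTER_CUBIC),cv2.resize(w,(400,300),interpolation=cv2.INTER_CUBIC)]))
for h in(0,.005,.01,.02): print(h,proj(b,[[T[0]+.011,T[1]-.008,h],[T[0]-.011,T[1]-.008,h]]).round(1).tolist())
E
```

```text
[ 0.43285534  0.00923922 -0.03344355] [-3.66399067e+00  2.31827226e+01  1.15303683e+02  8.57805492e-02
  4.18359302e+01  8.92165517e+01] [-1.68928680e-03 -4.67590714e+01 -2.26585382e+01  1.96170848e-03
  3.64007654e-03  2.17666559e-05]
0 [[239.3, 203.9], [233.8, 201.4]]
0.005 [[239.3, 202.9], [233.8, 200.4]]
0.01 [[239.2, 201.9], [233.7, 199.4]]
0.02 [[239.1, 199.9], [233.6, 197.4]]
```

View pics/c6.png

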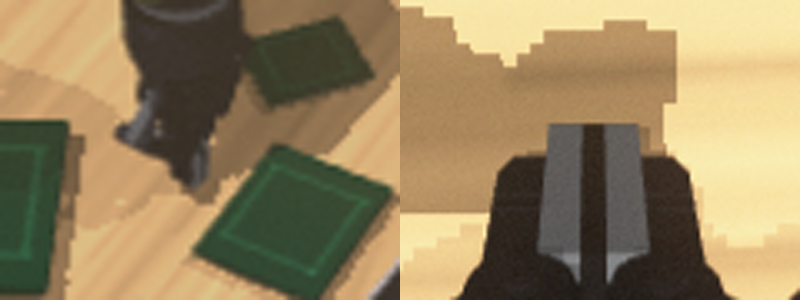

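The scene tip is now at (238.6, 202.6), which gives a tip height of ~6 mm. The real tips therefore sit about 40 mm behind the reported TCP, and the first pass went over the plate. I'll half-open for a wide contact, lower 4 mm and push towards the stop.

>>> arm_command(
  steps=[
    [0.6,[0,0,0],0],
    [0.6,[0,0,0],0],
    [0.6,[0,0,0.002],0],
    [0.6,[0,0,0.004],0],
    [0.6,[0.008,0,0.004],0],
    [0.6,[0.016,0,0.004],0],
    [0.6,[0.024,0,0.004],0],
    [0.6,[0.029,0,0.004],0],
    [0.6,[0.034,0,0.004],0],
    [0.6,[0.039,0,0.004],0],
    [0.6,[0.044,0,0.004],0],
    [0.6,[0.049,0,0.004],0],
    [0.6,[0.049,0,0.004],0],
  ],
)

```text
time: 9.2
tcp_pos: [0.4828, 0.0066, -0.0376]
tcp_rot: [[0.999, -0.052, -0.005], [-0.052, -0.999, 0.001], [-0.005, -0.001, -1.0]]
wrist_force: [0.8, -0.5, 0.2]
gripper_width: 0.398
```

```bash
python3 - <<'E'
from meas import *
s=snap('wrist','w7.png');o=r.observe();print(o['tcp_pos'],o['wrist_force'],o['gripper_width'])
E
```

```text
[ 0.48234978  0.00664007 -0.03767467] [0.16786958 0.63647472 0.21861032] 0.4000869513328682
```

View pics/w7.png

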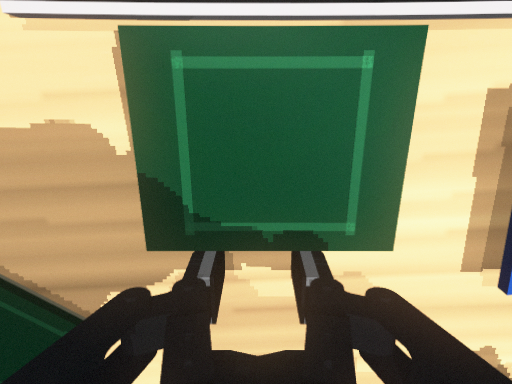

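The plate is squared up: near edge at row 250, far edge at row 25, parallel to the board edge at row 15. The fingers are behind it at (208,250) and (305,250). I'll push on gently until the stop.

>>> arm_command(
  steps=[
    [0.6,[0.005,0,0],0],
    [0.6,[0.009,0,0],0],
    [0.6,[0.012,0,0],0],
    [0.6,[0.014,0,0],0],
    [0.6,[0.0145,0,0],0],
    [0.6,[0.0145,0,0],0],
  ],
)

```text
time: 9.75
tcp_pos: [0.4971, 0.0059, -0.0377]
tcp_rot: [[0.999, -0.052, -0.004], [-0.052, -0.999, 0.001], [-0.004, -0.001, -1.0]]
wrist_force: [-0.4, 0.2, 0.2]
gripper_width: 0.397
```

>>> arm_command(
  steps=[
    [0.6,[0.001,0,0],0],
    [0.6,[0.002,0,0],0],
    [0.6,[0.003,0,0],0],
    [0.6,[0.003,0,0],0],
  ],
)

```text
time: 10.08
tcp_pos: [0.498, 0.0059, -0.038]
tcp_rot: [[0.999, -0.051, -0.009], [-0.051, -0.999, 0.002], [-0.009, -0.001, -1.0]]
wrist_force: [-15.9, 0.6, 10.2]
gripper_width: 0.401
```

The plate is against the stop at 16 N. I'll start lifting along the arc about the far rim, keeping about 2-3 mm of push.

>>> arm_command(
  steps=[
    [0.6,[0.002,0,-0.001],0],
    [0.6,[0.002,0,-0.003],0],
    [0.6,[0.002,0,-0.005],0],
    [0.6,[0.002,0,-0.007],0],
    [0.6,[0.0025,0,-0.009],0],
    [0.6,[0.003,0,-0.012],0],
    [0.6,[0.003,0,-0.012],0],
  ],
)

```text
time: 10.67
tcp_pos: [0.4995, 0.0058, -0.0264]
tcp_rot: [[0.999, -0.051, -0.013], [-0.051, -0.999, 0.002], [-0.013, -0.001, -1.0]]
wrist_force: [-10.4, -0.4, -0.1]
gripper_width: 0.399
```

```bash
python3 - <<'E'
from meas import *
s=snap('wrist','w8.png');b=snap('scene','s8.png');o=r.observe();print(o['time'],o['tcp_pos'],o['wrist_force'],o['gripper_width'])
c=b['color'][170:260,200:320]
cv2.imwrite('pics/c8.png',np.hstack([cv2.resize(c,(400,300),interpolation=cv2.INTER_CUBIC),cv2.resize(s['color'],(400,300))]))
E
```

```text
10.7667 [ 0.49942527  0.0058526  -0.02665275] [-9.8550165   0.65344688 -0.94314987] 0.40156708359249244
```

View pics/c8.png

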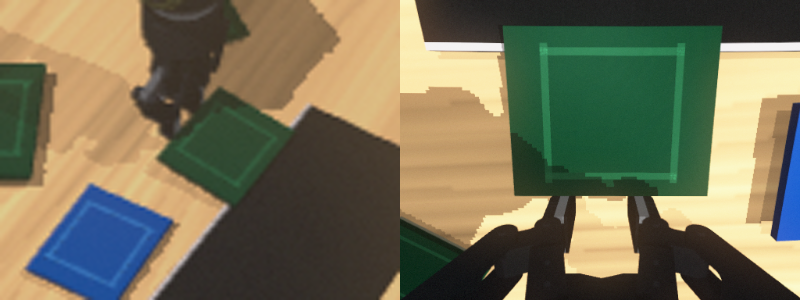

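The far rim is over the board edge and the plate is square. I'll measure the tilt numerically with solvePnP.

```bash
cat > tilt.py <<'E'
from h import *
def tilt(name='wrist',seed=(258,120),f=None):
    s=snap(name,f or 'tmp.png') ; im=s['color'].astype(int);B,G,R=im[...,0],im[...,1],im[...,2]
    m=((G>B*1.1)&(G>R*1.4)&(G>25)).astype(np.uint8)
    n,l,st,c=cv2.connectedComponentsWithStats(m)
    k=min((i for i in range(1,n) if st[i,4]>150),key=lambda i:np.hypot(*(c[i]-seed)))
    ct=max(cv2.findContours((l==k).astype(np.uint8),0,2)[0],key=len)
    q=cv2.approxPolyN(ct,4,ensure_convex=True).reshape(-1,2).astype(float)
    q=np.array(q)+0.
    a=np.arctan2(*(q-q.mean(0))[:,::-1].T); q=q[np.argsort(a)] # TL,TR,BR,BL
    obj=np.array([[.045,.055,0],[.045,-.055,0],[-.045,-.055,0],[-.045,.055,0]])
    K=np.array(s['camera_matrix']);D=np.array(s['dist']);Rc=np.array(s['R']);t=np.array(s['t'])
    out=[]
    for rv,tv,e in zip(*[x for x in cv2.solvePnPGeneric(obj,q.reshape(-1,1,2),K,D,flags=cv2.SOLVEPNP_IPPE)[1:]]):
        Rw=Rc.T@cv2.Rodrigues(rv)[0]; p=Rc.T@(tv.ravel()-t)
        out.append((float(e[0]),p,Rw))
        print(name,'err',round(float(e[0]),2),'c',np.round(p*1000,1),'pitch',np.round(np.degrees(np.arcsin(-Rw[2,0])),1),'near',np.round((p-Rw[:,0]*.045)*1000,1),'far',np.round((p+Rw[:,0]*.045)*1000,1),'n',np.round(Rw[:,2],2))
    print(q.round().tolist())
E
python3 - <<'E'
from tilt import *
tilt()
o=r.observe();print(o['time'],o['wrist_force'])
E
```

```text
wrist err 0.47 c [555.9  -2.8  21.2] pitch 7.7 near [ 5.114e+02 -4.000e-01  2.730e+01] far [600.4  -5.1  15.2] n [ 0.13 -0.02  0.99]
wrist err 5.02 c [ 5.578e+02 -4.000e-01  2.120e+01] pitch 14.3 near [514.3   2.1  32.3] far [601.3  -2.9  10.1] n [0.25 0.08 0.96]
[[130.0, 32.0], [413.0, 32.0], [392.0, 250.0], [147.0, 250.0]]
10.8167 [-9.72959139  0.75611789  0.13021004]
```

The tilt is 7.7° with a clean fit, so the lift works. I'll continue to about 30°.

>>> arm_command(
  steps=[
    [0.6,[0.0025,0,-0.003],0],
    [0.6,[0.0035,0,-0.0065],0],
    [0.6,[0.004,0,-0.01],0],
    [0.6,[0.005,0,-0.013],0],
    [0.6,[0.006,0,-0.016],0],
    [0.6,[0.007,0,-0.019],0],
    [0.6,[0.008,0,-0.022],0],
    [0.6,[0.009,0,-0.025],0],
    [0.6,[0.0105,0,-0.0275],0],
    [0.6,[0.012,0,-0.03],0],
    [0.6,[0.0135,0,-0.033],0],
    [0.6,[0.0135,0,-0.033],0],
  ],
)

```text
time: 11.82
tcp_pos: [0.5137, 0.0051, 0.0066]
tcp_rot: [[0.999, -0.051, -0.013], [-0.051, -0.999, 0.002], [-0.013, -0.001, -1.0]]
wrist_force: [-3.9, -0.1, 0.5]
gripper_width: 0.397
```

```bash
python3 - <<'E'
from tilt import *
tilt(f='w9.png')
o=r.observe();print(o['time'],o['tcp_pos'],o['wrist_force'])
E
```

```text
wrist err 0.66 c [565.9  -3.2  36.1] pitch 32.0 near [527.8  -1.2  60. ] far [604.   -5.1  12.2] n [ 0.53 -0.04  0.85]
wrist err 17.99 c [558.2  -1.   42.2] pitch -9.5 near [5.138e+02 2.000e-01 3.480e+01] far [602.6  -2.3  49.6] n [-0.16  0.08  0.98]
[[160.0, 67.0], [376.0, 67.0], [392.0, 246.0], [147.0, 244.0]]
11.8667 [0.51344399 0.00510287 0.00627393] [-3.72025047  0.02812296  0.10064492]
```

The tilt is 32° with the far rim on the board. I'll continue to ~62°, easing the push.

>>> arm_command(
  steps=[
    [0.6,[0.004,0,-0.0035],0],
    [0.6,[0.0065,0,-0.0075],0],
    [0.6,[0.0095,0,-0.011],0],
    [0.6,[0.0125,0,-0.0145],0],
    [0.6,[0.016,0,-0.018],0],
    [0.6,[0.0195,0,-0.021],0],
    [0.6,[0.023,0,-0.024],0],
    [0.6,[0.0265,0,-0.027],0],
    [0.6,[0.0305,0,-0.0295],0],
    [0.6,[0.0345,0,-0.032],0],
    [0.6,[0.0345,0,-0.032],0],
  ],
)

```text
time: 12.78
tcp_pos: [0.5493, 0.0032, 0.0384]
tcp_rot: [[0.999, -0.051, -0.012], [-0.051, -0.999, 0.002], [-0.012, -0.001, -1.0]]
wrist_force: [-1.3, 0.5, 0.5]
gripper_width: 0.398
```

```bash
python3 - <<'E'
from tilt import *
tilt(f='w10.png')
o=r.observe();print(o['time'],o['tcp_pos'],o['wrist_force'])
E
```

```text
wrist err 6.62 c [587.   -6.2  51.7] pitch 61.9 near [565.8  -5.1  91.4] far [608.1  -7.4  12. ] n [ 0.87 -0.12  0.47]
wrist err 36.69 c [581.3  -4.3  74.6] pitch -32.4 near [543.4  -2.   50.5] far [619.3  -6.5  98.7] n [-0.53  0.1   0.84]
[[181.0, 123.0], [351.0, 123.0], [396.0, 256.0], [153.0, 222.0]]
12.8333 [0.54878304 0.00323053 0.03799661] [-1.22083351  0.85076104  1.2384519 ]
```

The tilt is ~62° and the push is ~1 N. I'll ease it over the top.

>>> arm_command(
  steps=[
    [0.6,[0.004,0,-0.002],0],
    [0.6,[0.008,0,-0.004],0],
    [0.6,[0.012,0,-0.0055],0],
    [0.6,[0.016,0,-0.007],0],
    [0.6,[0.02,0,-0.008],0],
    [0.6,[0.024,0,-0.009],0],
    [0.6,[0.028,0,-0.01],0],
    [0.6,[0.032,0,-0.0105],0],
    [0.6,[0.036,0,-0.011],0],
    [0.6,[0.04,0,-0.011],0],
    [0.6,[0.044,0,-0.011],0],
    [0.6,[0.048,0,-0.011],0],
    [0.6,[0.052,0,-0.011],0],
    [0.6,[0.055,0,-0.011],0],
    [0.6,[0.058,0,-0.011],0],
    [0.6,[0.06,0,-0.011],0],
    [0.6,[0.06,0,-0.011],0],
    [0.6,[0.06,0,-0.011],0],
  ],
)

```text
time: 14.33
tcp_pos: [0.6118, -0.0001, 0.0513]
tcp_rot: [[0.999, -0.051, -0.005], [-0.051, -0.999, 0.001], [-0.005, -0.001, -1.0]]
wrist_force: [2.8, -0.2, 18.7]
gripper_width: 0.399
```

```bash
python3 - <<'E'
from h import *
s=snap('wrist','w11.png');snap('scene','s11.png');o=r.observe();print(o['time'],o['tcp_pos'],o['wrist_force'])
im=s['color'].astype(int);B,G,R=im[...,0],im[...,1],im[...,2]
print('green px',((G>B*1.1)&(G>R*1.4)&(G>25)).sum())
m=((im.min(2)>110)&(im.max(2)-im.min(2)<60)).astype(np.uint8)
n,l,st,c=cv2.connectedComponentsWithStats(m)
for i in range(1,n):
    if st[i,4]>300: print(st[i],c[i].round(),im[l==i].mean(0).round())
E
```

```text
14.4333 [ 6.11697029e-01 -9.25480723e-05  5.13777271e-02] [ 2.09500362 -0.53188142 19.1706708 ]
green px 3313
[ 26   0  77  14 433] [62.  5.] [194. 245. 252.]
[385 223 127   6 760] [448. 226.] [224. 228. 232.]
[ 180  228  179   27 3344] [272. 238.] [175. 200. 203.]
```

The upward force of 19 N suggests the fingertips rest on the stepped edge. I'll look before continuing.

```bash
python3 - <<'E'
import cv2,numpy as np
b=cv2.imread('pics/s11.png');w=cv2.imread('pics/w11.png')
cv2.imwrite('pics/c11.png',np.hstack([cv2.resize(b[150:270,210:370],(400,300),interpolation=cv2.INTER_CUBIC),cv2.resize(w,(400,300))]))
E
```

```text
(no output)
```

View pics/c11.png

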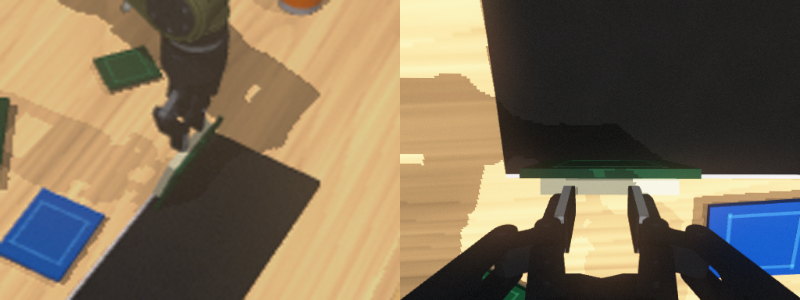

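```bash
python3 - <<'E'
from h import *
s=r.snapshot('wrist');im=s['color'].astype(int);B,G,R=im[...,0],im[...,1],im[...,2]
for c in(200,250,330,380): print(c,[(i,im[i,c].tolist()) for i in range(194,252,3)])
for row,z in((205,.009),(208,.009),(213,.1),(216,.1),(228,.1)): print(row,z,np.round(ray(s,[(258,row)],z)*1000,1))
print(r.observe()['wrist_force'])
E
```

```text
200 [(194, [21, 24, 27]), (197, [19, 24, 27]), (200, [23, 23, 26]), (203, [27, 30, 33]), (206, [21, 29, 23]), (209, [23, 34, 30]), (212, [23, 36, 27]), (215, [24, 37, 29]), (218, [45, 66, 44]), (221, [47, 65, 46]), (224, [45, 67, 47]), (227, [45, 66, 45]), (230, [115, 139, 144]), (233, [156, 183, 186]), (236, [154, 184, 188]), (239, [154, 183, 187]), (242, [155, 182, 187]), (245, [155, 183, 190]), (248, [61, 72, 82]), (251, [40, 48, 61])]
250 [(194, [23, 25, 27]), (197, [25, 27, 29]), (200, [25, 32, 30]), (203, [29, 32, 34]), (206, [26, 37, 25]), (209, [23, 30, 26]), (212, [24, 36, 26]), (215, [31, 46, 31]), (218, [67, 100, 50]), (221, [60, 92, 44]), (224, [64, 95, 47]), (227, [51, 73, 48]), (230, [120, 141, 147]), (233, [154, 186, 189]), (236, [160, 186, 191]), (239, [157, 186, 189]), (242, [155, 183, 188]), (245, [154, 186, 190]), (248, [159, 187, 189]), (251, [150, 210, 241])]
330 [(194, [39, 43, 46]), (197, [34, 36, 40]), (200, [25, 30, 33]), (203, [27, 36, 36]), (206, [26, 39, 29]), (209, [26, 41, 33]), (212, [31, 43, 35]), (215, [31, 43, 38]), (218, [65, 96, 52]), (221, [61, 95
[... 213 characters left out ...]
49]), (251, [185, 241, 251])]
380 [(194, [39, 42, 42]), (197, [37, 42, 44]), (200, [40, 47, 49]), (203, [41, 44, 51]), (206, [37, 44, 51]), (209, [35, 44, 51]), (212, [38, 46, 52]), (215, [32, 44, 46]), (218, [60, 95, 55]), (221, [65, 98, 62]), (224, [64, 96, 60]), (227, [65, 99, 64]), (230, [182, 239, 251]), (233, [181, 237, 251]), (236, [180, 239, 251]), (239, [186, 241, 251]), (242, [188, 242, 251]), (245, [186, 241, 251]), (248, [184, 241, 251]), (251, [173, 234, 251])]
205 0.009 [[ 6.084e+02 -2.000e-01  9.000e+00]]
208 0.009 [[ 6.059e+02 -1.000e-01  9.000e+00]]
213 0.1 [[639.   -1.7 100. ]]
216 0.1 [[637.6  -1.6 100. ]]
228 0.1 [[631.6  -1.3 100. ]]
[ 1.50162118 -0.354485   18.85204337]
```

The rim top is at x≈0.637 and the pivot at ≈0.608. The plate leans ~17° past vertical, held only by the fingertips resting on its step. Lifting the fingers straight up will let it fall onto the board.

>>> arm_command(
  steps=[
    [0.6,[0,0,-0.02],0],
    [0.6,[0,0,-0.05],0],
    [0.6,[0,0,-0.08],0],
    [0.6,[-0.03,0,-0.1],0],
    [0.6,[-0.07,0,-0.1],0],
    [0.6,[-0.11,0,-0.1],0],
    [0.6,[-0.15,0,-0.1],0],
    [0.6,[-0.19,0,-0.1],0],
    [0.6,[-0.23,0,-0.1],0],
    [0.6,[-0.23,0,-0.1],0],
  ],
)

```text
time: 15.32
tcp_pos: [0.3773, 0.0121, 0.1522]
tcp_rot: [[0.999, -0.051, -0.007], [-0.051, -0.999, 0.001], [-0.007, -0.001, -1.0]]
wrist_force: [-0.9, 0.6, 0.8]
gripper_width: 0.402
```

```bash
python3 - <<'E'
from meas import *
import pickle
a0,b0=pickle.load(open('s0.pkl','rb'))
a=snap('top','t12.png');b=snap('scene','s12.png');o=r.observe();print(o['time'],o['tcp_pos'],o['wrist_force'])
for s,nm,sd,sb in((a,'top',(282,138),(311,185)),(b,'scene',(275,238),(230,243))):
    im=s['color'].astype(int);B,G,R=im[...,0],im[...,1],im[...,2]
    for k,m,z,d in(('pale',(im.min(2)>120)&(im.max(2)-im.min(2)<55),.027,sd),('blue',(B>G*1.4)&(B>R*1.6)&(B>80),.018,sb),('green',(G>B*1.1)&(G>R*1.4)&(G>25),.015,sd)):
        rc,bx=quad(s,m,np.array(d),z);print(nm,k,np.round(rc[0],1),np.round(rc[1],1),round(rc[2],1))
E
```

```text
15.4167 [0.38256498 0.01163752 0.15344366] [ 1.11551157 -0.02531856 -0.23615274]
top pale [657.2  -6. ] [85.4 67. ] 85.7
top blue [ 512.5 -159.7] [ 88.6 109.6] 1.6
top green [655.1  -5.6] [111.   93.3] 85.7
scene pale [591.9 -95.7] [351.4   4.5] 87.1
scene blue [ 512.7 -162.5] [ 89.7 111.2] 1.8
scene green [ 324.5 -100.5] [118.8 128.2] 30.3
```

```bash
python3 - <<'E'
from meas import *
import pickle
a0,b0=pickle.load(open('s0.pkl','rb'))
b=r.snapshot('scene');a=r.snapshot('top')
for s in(b0,b):
    im=s['color'].astype(int);B,G,R=im[...,0],im[...,1],im[...,2]
    for d in((193,207),(261,177),(150,287)):
        rc,_=quad(s,(G>B*1.1)&(G>R*1.4)&(G>25),np.array(d),.015);print(np.round(rc[0],1),end=' ')
    print()
im=a['color'].astype(int)
rc,_=quad(a,(im.min(2)>120)&(im.max(2)-im.min(2)<55),np.array((282,138)),.027);print(rc,r.observe()['wrist_force'])
print(r.close_job())
E
```

```text
[319.6 -92.4] [319.6 -92.4] [ 399.9 -400.2] 
[ 324.3 -100.7] [ 324.3 -100.7] [ 399.9 -400.2] 
((657.169921875, -5.977565765380859), (85.42881774902344, 66.97776794433594), 85.70281982421875) [ 0.1512724  -0.41906565 -1.03103921]
the job is handed in; nothing more can be done
None
```

The green plate is turned over: it lies face down on the board with its pale back up, and the job is handed in at about 15.5 s of the 53 s allowed. I pushed it against the board's front edge with half-shut fingers, lifted its near edge in steps to about 107°, then raised the fingers so it fell over onto the board.

**Finger height:** The real fingertips sit about 40 mm behind the reported TCP. Because of that, my first push passed over the plate without touching it.

**Last checks:**
- **Green plate:** The top view shows the pale back, about 85 x 67 mm (90 x 70 mm expected). It is centred at about (0.657, -0.006), within the board, and did not move between the last two pictures.
- **Blue plate:** It did not move; its measured position is the same before and after in both cameras.
- **Bangle:** It also did not move.
- **Robot:** It is clear of everything, with wrist force near zero. The highest force I read was about 19 N.

**Checks that failed or disagreed:**
- **Large green plate:** The scene view put it about 9 mm from its first reading. No force showed that the arm touched it, and I think the arm's shadow or covering in the picture is the cause, but I did not confirm it.
- **Small green plate:** The check locked onto the large one instead, so I did not check it separately.
- **Pale back in the scene view:** The check locked onto the board's aluminium edge, so only the top view confirms the plate's final position.
- **Marker, tin, mallet and sanding block:** I did not check these again.

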